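# Roll open the tambour store and take out the top cup

### The job

Roll the tambour door of the small wooden bench store open as far as it goes and leave it open. Then lift only the top cup off the nested stack inside, leaving the other two nested in the store, and set it down gently, upright and central, on the flat square steel block (not on the taller steel cube).

Things in the scene. Friction and masses are not known exactly. Their poses are not given: they have to be found in the camera images.
- store: wooden roll-top store fixed to the bench, 294 mm deep (x), 240 wide (y), 127 high; origin on the bench, mid-width, 137 mm behind the front. x points from front (robot's side) to back, z up. Two 10 mm side cheeks, front lip 10 mm thick and 38 high, inner floor at z 12. With the door open the cavity is free from above from x -127 to +15 mm; behind that slats and a fixed rear hood.
- track_axis (a point): axis of the door's circular track, along the store's y (at x 0, y 0, z -35 mm in the store's frame; axes as the store's). The door's slats, 6 mm thick, run across the store with their middle plane 150 mm from this axis, from 58 degrees forward of vertical over the top and in under the rear hood.
- tambour (a joint): angle the door has rolled round its track from shut (0) up and towards the back, rad; 1.117 (64 degrees) is fully open, at its end stop. It starts shut or up to 0.2 rad ajar, resists with 0.4 N m of friction (2 to 3 N at the lift bar), is not sprung and stays where it is left.
- lift_bar (a point): centre of the door's lift bar: round steel bar of 10 mm diameter, 106 long, along the store's y, on two posts 45 mm either side of its centre, 178 mm from track_axis, 28 outside the front slat's middle plane. Shut it is at x -147, z 66 mm of the store (55.5 degrees forward); it rises over the arc to x +26, z 141 mm fully open. Push it from in front or pinch it from above.
- cup_top_centre (a point): centre, half-way up, of the top of three equal aluminium cups nested in the store: 32 mm high, about 60 g, foot 49 mm in diameter, and from 15.5 mm up a band of 58 mm outer diameter to the open rim. Cups stand 18 mm above one another with 2 mm play: only this cup's band is above the second's rim (equally wide): fingers over 16 mm below this rim take both. Rim 80 mm above the bench.
- cup_mid_centre (a point): centre, half-way up, of the second cup, 46 mm above the bench. It must stay nested in the bottom one.
- cup_bottom_centre (a point): centre, half-way up, of the bottom cup, which stands on the store's floor (near x -46 mm, within 40 mm of y 0 in its frame) and must stay; 28 mm above the bench. Clear room for fingers is to the stack's left and right (store's y).
- block_top (a point): centre of the upper face of the flat square steel block, 65 x 65 x 18 mm, loose on the bench to one side of the store; upper face 18 mm above the bench. z up, x and y along its sides.
- dapping_block: a steel cube of 50 mm with round hollows in its top, on the other side of the store: not the place for the cup. Origin at the centre of its underside.
Things that resemble listed ones, but are neither listed nor needed, are in the scene too. What is shaped like the part that bears block_top but turquoise is not meant.

How it is judged:
By the outcome, as a careful person would: the job done as asked, in the order asked, and still so for the second after the job is handed in, with the robot touching nothing.
It also fails if it takes over 59 s, if anything falls off the work surface, if the arm or the gripper's body presses on something with over 40 N, if the wrist force passes 120 N, or if a joint passes its speed limit or range.

### The arm

A 6-joint arm with a two-finger parallel gripper is mounted at the origin on a cart in front of the work surface, level with it; the furniture and walls round the work are solid. World frame = base frame: x ahead of the robot, y to its left, z up, the work surface at z = 0. Lengths are in m, angles in degrees, forces in N, time in s.
With the tool pointing down it reaches from about 0.3 to 0.85 m from the base axis. Payload 4.2 kg.
Tool frame: the origin (TCP) lies on the front face of the gripper's body, between the roots of the fingers; the fingertips stand 78 mm ahead of it and the grasp point (between the pads) lies ctrl.hold_point_z ahead of it (ctrl.hold_point_z is the distance from the TCP to the grasp point, in m); x points along the fingers, z is the direction in which the jaws open and shut, and the axes are right-handed (so a half turn about x gives the same grasp; the last joint's range is limited). The gripper opens to 91 mm and grips with 3 to 60 N. Pads are 32 mm wide; open, the fingers measure 118 mm over their backs; the gripper's body (76 mm by 178 mm) begins 60 mm behind the grasp point.
Start: joints at [71.391, 18.312, 89.639, -0, 72.044, -1.146], TCP at [0.173, 0.549, 0.292] pointing down, gripper open.
Joint ranges: [-177.97, 177.97], [-48.28, 115.42], [12.27, 149.76], [-77.06, 257.06], [2.81, 150.46], [-146.56, 146.56]. Speed limits (degrees/s): [147.25, 147.25, 180, 180, 180, 180].

### API

Orientations are given as [roll, pitch, yaw] about the fixed x, y, z axes, in that order (R = Rz(yaw) Ry(pitch) Rx(roll)).
In Python, from bench import get_state, optics, ctrl, nets gives the robot as it stands.
- The arm moves only by the tool arm_command, never from a script. Its argument "deltas" is a list that holds one entry, the list of rows, each a list of 5 numbers: the opening, from 0 (shut) to 1 (fully open), then the shift along the tool's x, y, z in m, then the turn about the tool's x in degrees. A call has 1 to 20 rows; each row is the pose to reach, as a shift and turn from the pose commanded when the call began, along the tool's axes at that moment; what a row does not reach only later rows make up. A row lasts 1/12 s, in which the tool goes at most 41.7 mm and 7.16 degrees, less where a joint would pass 70% of its speed; a pose out of reach is approached as far as the arm can. A call with a gripper value outside its range is refused whole. The fingers move at their own pace and stop on an object; "grip_force" is the grip in N (left out, the last holds). Time passes only in rows, so rows that repeat a pose let the fingers close. It gives the time, the measured TCP pose, the force and the opening at its end, in the units of the state.
- get_state(): the state, without advancing time (a new reading comes with each control period).
- optics.read_camera(name): name is "scene" or "top" or "wrist"; returns a dict with "image" (480x640x3 uint8, blue, green, red), "mtx" (3x3 intrinsics, pixels), "R" (3x3) and "t" (3): a world point X has camera coordinates R X + t. Camera axes: x right, y down, z forward; pixel columns grow to the right and rows downward; lengths in m; the calibration is good to about 2 mm. A picture is of the moment at which its call begins. There is no depth.
- ctrl.hand_in(): hands the job in, once; it reports no verdict.
Trained networks look in a picture, given as the dict that the camera call returned (one of the last four; its "shot" number tells which), for a name from the list of things; names that differ only in an ending like _2 or _b are one class to them, and where a whole thing is asked for, a point or a joint stands for the part that bears it (a point fixed in the world has none). Each returns a list of dicts, best first, with "conf" (0 to 1); they miss things now and then, are a little off and sometimes report something else, mostly with a low value. They report only what shows in the picture. A call takes as long as a camera call. They do not tell look-alikes from the thing itself.
- nets.boxes_of(picture, label): "at" ([x, y, z] in m, in world coordinates, good to about 4 mm: the middle of the surface that is visible of it).
- nets.place_of(picture, label): "at" ([x, y, z] in m, in world coordinates, good to about 4 mm: a listed point, or the origin of a listed thing).
The state is a dict: "clock": time; "q": joint angles; "joint_velocities": joint speeds; "effort": joint torques, N m; "tool_pos": TCP position; "tool_rot": TCP orientation; "wrist_force": force on the tool from outside, world axes, zero at the start; "torque": the same for the moment, N m; "opening": opening from 0.0 (shut) to 1.0 (fully open).
Only numpy, scipy, OpenCV 4.12 (cv2) and the standard library are available. Lean on these libraries where they do the work, as an engineer would, in place of code of your own. Each camera call takes 0.05 s, during which the arm holds its last target. There are 200 camera calls.

## Working session

There is one attempt and no reset: what is moved stays moved. The work goes in short steps, Python scripts to look and compute and a tool call to move; the robot and the scene stay as the last step left them, time stands still between calls to the robot, and variables do not carry over. Pictures are saved under pics/ and viewed, about 8 in all and at most 12, crops included, and the job is handed in when it is done.

Besides the shell and the picture viewer there is one more tool, called after "Call:" as name(argument=value, ...) on one line, values as JSON. arm_command: Moves the arm, as the interface text tells. Its arguments: {"type":"object","properties":{"deltas":{"type":"array","items":{"type":"array","items":{"type":"array","items":{"type":"number"}}}},"grip_force":{"type":"number"}},"required":["deltas"]}

```bash
mkdir -p pics; ls; cat > h.py <<'E'
from bench import get_state, optics, ctrl, nets
import numpy as np, cv2
def proj(p,X):
    c=p["R"]@np.array(X,float)+np.array(p["t"]).ravel(); u=np.array(p["mtx"])@c; return (u[:2]/u[2]).round(0)
def rep(cams,labels,n=3):
    P={}
    for c in cams:
        p=optics.read_camera(c);P[c]=p
        for l in labels:
            for f,nm in ((nets.place_of,'pl'),):
                for d in f(p,l)[:n]: print(c,l,nm,np.round(d["at"],4),round(d["conf"],2),proj(p,d["at"]))
    return P
E
python3 - <<'E'
from h import *
s=get_state();print(s,ctrl.hold_point_z)
P=rep(["scene","top"],["store","lift_bar","cup_top_centre","block_top","dapping_block"])
cv2.imwrite("pics/a.png",P["scene"]["image"]);cv2.imwrite("pics/b.png",P["top"]["image"])
E
```

```text
pics
{'clock': 0.0, 'q': array([ 7.13899833e+01,  1.83497759e+01,  8.97066032e+01,  6.65959644e-04,
        7.20439647e+01, -1.14557589e+00]), 'joint_velocities': array([-0.0050792 , -0.02631526,  0.03404273,  0.06666212, -0.01257622,
        0.06840194]), 'effort': array([ 1.54043883e-03, -4.12476075e+01, -2.31976193e+01,  7.29674287e-02,
        4.58948000e-02, -1.24849171e-04]), 'tool_pos': array([0.17243938, 0.54814202, 0.29143753]), 'tool_rot': array([ 178.49289654,   89.89965414, -108.97175016]), 'wrist_force': array([-0.12961302,  0.69985036, -0.34006291]), 'torque': array([-0.02446497,  0.05433741,  0.0503806 ]), 'opening': 1.000967077078024} 0.0595
scene store pl [ 0.5948 -0.11   -0.0008] 0.82 [363. 238.]
scene lift_bar pl [ 0.472  -0.1288  0.0888] 0.92 [345. 249.]
scene block_top pl [0.4517 0.295  0.0199] 0.84 [173. 204.]
scene block_top pl [0.6167 0.1174 0.0166] 0.8 [280. 190.]
scene block_top pl [0.4961 0.1725 0.0177] 0.79 [229. 212.]
scene dapping_block pl [ 0.5243 -0.4123 -0.0016] 0.75 [487. 321.]
top store pl [ 0.5921 -0.1058  0.001 ] 0.66 [317. 216.]
top lift_bar pl [ 0.4669 -0.1279  0.0941] 0.63 [333. 256.]
top block_top pl [0.6139 0.117  0.0163] 0.96 [230. 216.]
top block_top pl [0.4538 0.2906 0.0139] 0.71 [167. 286.]
top block_top pl [0.4988 0.1676 0.0188] 0.71 [214. 263.]
top dapping_block pl [ 0.5238 -0.4106  0.0055] 0.73 [439. 227.]
```

View pics/a.png

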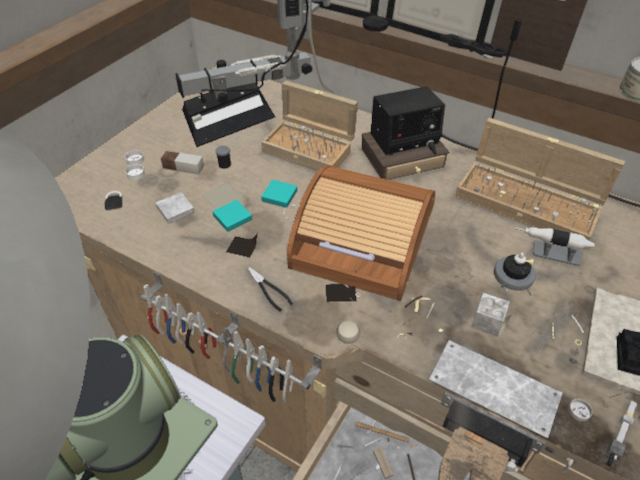

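View pics/b.png

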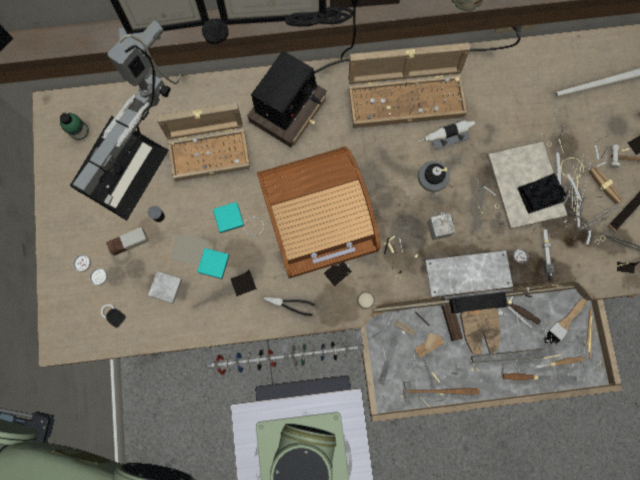

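Candidates for the block: the steel slab at scene (174,206) / top (165,287), two turquoise slabs at (232,215) and (279,193), a brown/white bar at (182,161), a large rectangular steel plate at (495,385) and the cube at (491,312). I choose the grey 65 mm slab, near world (0.453, 0.293). Next I'll move over the store front.

```bash
cat >> h.py <<'E'
from scipy.spatial.transform import Rotation as Ro
def plan(target,jaw_deg=None):
    s=get_state();R=Ro.from_euler('xyz',s["tool_rot"],degrees=True).as_matrix()
    d=R.T@(np.array(target)-s["tool_pos"]); print("shift",d.round(4),"len",np.linalg.norm(d).round(3))
    z=np.degrees(np.arctan2(R[1,2],R[0,2]))
    if jaw_deg is not None: print("jaw now",z.round(1),"turn",-(((jaw_deg-z)+90)%180-90), "q6",s["q"][5])
E
python3 - <<'E'
from h import *
plan([0.42,-0.12,0.33],90+14)
plan([0.42,-0.12,0.33],90)
p=optics.read_camera("wrist");R=np.array(p["R"]);print("cam",-R.T@np.array(p["t"]).ravel(),R[2])
img=optics.read_camera("top");c=img["image"]
crop=np.hstack([cv2.resize(c[140:290,250:390],None,fx=4,fy=4,interpolation=cv2.INTER_CUBIC)[:600],cv2.resize(c[255:315,130:185],None,fx=4,fy=4)[:240].repeat(1,0).copy() if 0 else np.zeros((600,0,3),np.uint8)])
s=cv2.resize(c[262:312,140:190],(200,200),interpolation=cv2.INTER_CUBIC)
out=np.zeros((600,780,3),np.uint8);out[:,:560]=crop;out[:200,570:770]=s
cv2.imwrite("pics/c.png",out)
E
```

```text
shift [-0.0378 -0.4367 -0.5634] len 0.714
jaw now 72.5 turn -31.463873621760882 q6 -1.1441262316350935
shift [-0.0378 -0.4367 -0.5634] len 0.714
jaw now 72.5 turn -17.463873621760882 q6 -1.1441262316350935
cam [0.09523531 0.57344098 0.38528604] [ 0.27253538 -0.08526315 -0.9583604 ]
```

View pics/c.png

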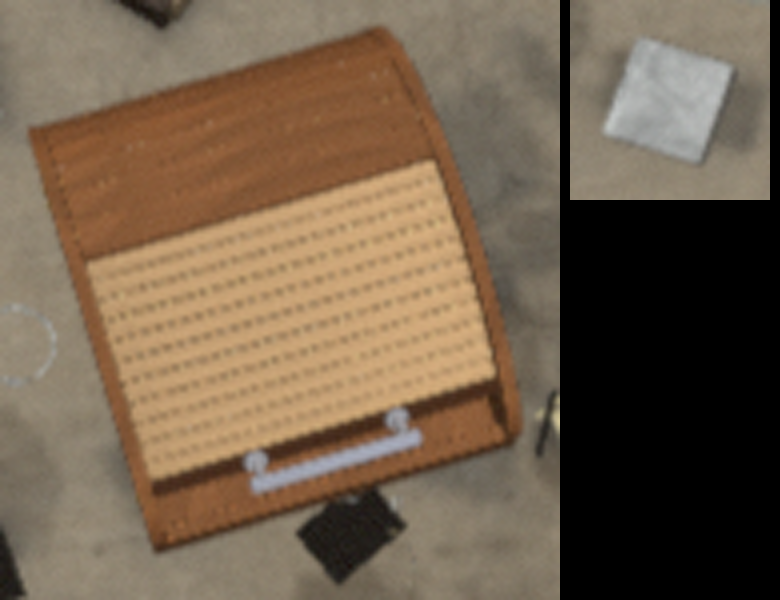

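The slab crop shows a grey, square steel block, so that's the one. The store is turned about 16° in the image.

```bash
cat >> h.py <<'E'
def ray(p,uv,z):
    R=np.array(p["R"]);c=-R.T@np.array(p["t"]).ravel();d=R.T@np.linalg.inv(p["mtx"])@[uv[0],uv[1],1.];return c+d*(z-c[2])/d[2]
E
python3 - <<'E'
from h import *
p=optics.read_camera("top")
f=lambda u,v:(250+u/4,140+v/4)
for a,b,z in [((252,487),(420,437),.09),((160,548),(518,440),.038),((87,260),(435,160),.11),((150,480),(493,380),.07)]:
    A=ray(p,f(*a),z);B=ray(p,f(*b),z);d=A-B;print(A.round(4),B.round(4),((A+B)/2).round(4),np.linalg.norm(d).round(3),np.degrees(np.arctan2(-d[0],d[1])).round(2))
g=lambda u,v:(140+u/4,262+v/4)
c=[ray(p,g(u-570,v),.018) for u,v in [(641,38),(737,68),(700,164),(604,132)]]
print(np.round(c,4),np.mean(c,0).round(4))
for i in range(4): d=c[(i+1)%4]-c[i];print(np.linalg.norm(d).round(4),np.degrees(np.arctan2(d[1],d[0])).round(1))
E
```

```text
[ 0.4587 -0.0784  0.09  ] [ 0.4767 -0.1821  0.09  ] [ 0.4677 -0.1302  0.09  ] 0.105 9.86
[ 0.4367 -0.0184  0.038 ] [ 0.4772 -0.2472  0.038 ] [ 0.4569 -0.1328  0.038 ] 0.232 10.03
[0.6047 0.0039 0.11  ] [ 0.6416 -0.2124  0.11  ] [ 0.6232 -0.1043  0.11  ] 0.219 9.67
[ 0.4739 -0.0178  0.07  ] [ 0.5103 -0.2331  0.07  ] [ 0.4921 -0.1255  0.07  ] 0.218 9.59
[[0.4936 0.3097 0.018 ]
 [0.4674 0.2513 0.018 ]
 [0.4103 0.2786 0.018 ]
 [0.4374 0.3365 0.018 ]] [0.4522 0.294  0.018 ]
0.064 -114.2
0.0633 154.5
0.0639 64.9
0.0623 -25.5
```

Call:
arm_command(deltas=[[[0.3,-0.005,-0.026,-0.033,-7],[0.3,-0.01,-0.052,-0.066,-14],[0.3,-0.015,-0.078,-0.1,-20],[0.3,-0.02,-0.104,-0.133,-25],[0.3,-0.025,-0.13,-0.166,-30],[0.3,-0.03,-0.156,-0.2,-33],[0.3,-0.035,-0.18,-0.233,-33],[0.3,-0.038,-0.208,-0.266,-33],[0.3,-0.038,-0.234,-0.3,-33],[0.3,-0.038,-0.26,-0.333,-33],[0.3,-0.038,-0.286,-0.366,-33],[0.3,-0.038,-0.312,-0.4,-33],[0.3,-0.038,-0.338,-0.433,-33],[0.3,-0.038,-0.364,-0.466,-33],[0.3,-0.038,-0.39,-0.5,-33],[0.3,-0.038,-0.415,-0.533,-33],[0.3,-0.038,-0.437,-0.563,-33],[0.3,-0.038,-0.437,-0.563,-33],[0.3,-0.038,-0.437,-0.563,-33],[0.3,-0.038,-0.437,-0.563,-33]]])

```text
clock: 2.42
tool_pos: [0.4201, -0.1194, 0.33]
tool_rot: [22.7, 89.9, 128.1]
wrist_force: [0.3, 0.8, -0.7]
opening: 0.297
```

```bash
cat >> h.py <<'E'
a=np.radians(9.8);O=np.array([.592,-.1095,0]);SX=np.array([np.cos(a),np.sin(a),0]);SY=np.array([-SX[1],SX[0],0])
def S(x,y,z): return O+x*SX+y*SY+[0,0,z]
def inv(X): X=np.array(X)-O; return np.round([X@SX,X@SY,X[2]],4)
E
python3 - <<'E'
from h import *
P=rep(["wrist","scene"],["lift_bar","store"],1)
for c in P:
  for l in ["lift_bar","store"]:
    for d in nets.place_of(P[c],l)[:1]: print(c,l,inv(d["at"]))
cv2.imwrite("pics/d.png",P["wrist"]["image"])
plan(S(-.165,0,.158),99.8)
E
```

```text
wrist store pl [ 0.5933 -0.1121  0.0047] 0.89 [286. 335.]
scene lift_bar pl [ 0.4661 -0.1281  0.0868] 0.67 [343. 252.]
scene store pl [ 0.5957 -0.1092 -0.0013] 0.72 [363. 238.]
wrist store [ 0.0008 -0.0028  0.0047]
scene lift_bar [-0.1272  0.0031  0.0868]
scene store [ 0.0037 -0.0003 -0.0013]
shift [ 0.1724 -0.0037 -0.0201] len 0.174
jaw now 105.6 turn 5.7854856560267365 q6 -122.93339558530124
```

View pics/d.png

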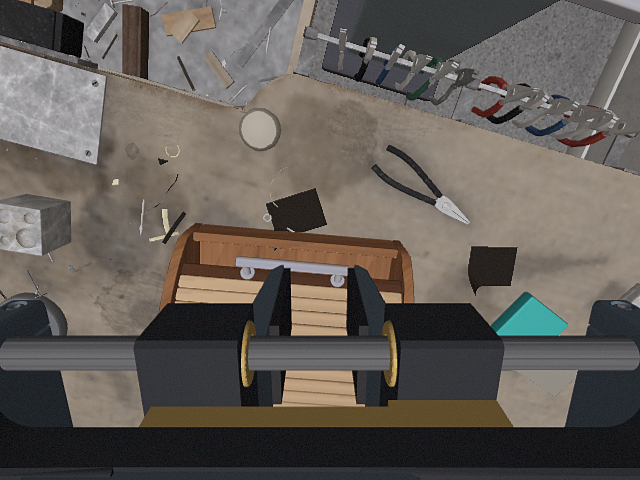

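The wrist view shows the lift bar at about (292,266) with the fingers behind it in the view, over the slats and inside the posts. I'll descend in front of the bar, which is on the robot's side.

Call:
arm_command(deltas=[[[0.3,0.03,0.0,-0.01,3],[0.3,0.06,0.0,-0.02,5.8],[0.3,0.09,-0.003,-0.02,5.8],[0.3,0.12,-0.003,-0.02,5.8],[0.3,0.145,-0.003,-0.02,5.8],[0.3,0.162,-0.003,-0.02,5.8],[0.3,0.172,-0.003,-0.02,5.8],[0.3,0.172,-0.003,-0.02,5.8]]])

```text
clock: 3.58
tool_pos: [0.4275, -0.1376, 0.1561]
tool_rot: [59.6, 89.7, 159.3]
wrist_force: [0.7, -0.2, -0.5]
opening: 0.299
```

```bash
python3 - <<'E'
from h import *
s=get_state();print(inv(s["tool_pos"]),s["tool_rot"],s["wrist_force"])
plan(S(-.165,0,.158),99.8)
x0,_,z0=inv(s["tool_pos"])
for th in np.linspace(45,-8.5,12):
    t=np.radians(th);bx,bz=-.178*np.sin(t),.178*np.cos(t)-.035
    print(round(th,1),np.round([-(bz-.01+.078-z0),-(bx-.021-x0)],3))
E
```

```text
[-0.1669  0.0003  0.1561] [ 59.59391867  89.70499665 159.33578713] [ 0.66812969 -0.23032677 -0.48361834]
shift [-0.0019 -0.0019 -0.0003] len 0.003
jaw now 99.7 turn -0.0584630516570428 q6 -119.06573976215479
45.0 [-0.003 -0.02 ]
40.1 [-0.013 -0.031]
35.3 [-0.022 -0.043]
30.4 [-0.03  -0.056]
25.5 [-0.037 -0.069]
20.7 [-0.043 -0.083]
15.8 [-0.048 -0.097]
11.0 [-0.052 -0.112]
6.1 [-0.054 -0.127]
1.2 [-0.055 -0.142]
-3.6 [-0.055 -0.157]
-8.5 [-0.053 -0.172]
```

Call:
arm_command(deltas=[[[0.3,-0.003,-0.01,0,0],[0.3,-0.004,-0.02,0,0],[0.3,-0.013,-0.031,0,0],[0.3,-0.022,-0.043,0,0],[0.3,-0.03,-0.056,0,0],[0.3,-0.037,-0.069,0,0],[0.3,-0.043,-0.083,0,0],[0.3,-0.048,-0.097,0,0],[0.3,-0.052,-0.112,0,0],[0.3,-0.054,-0.127,0,0],[0.3,-0.055,-0.142,0,0],[0.3,-0.055,-0.152,0,0],[0.3,-0.055,-0.158,0,0],[0.3,-0.055,-0.162,0,0],[0.3,-0.055,-0.162,0,0]]])

```text
clock: 4.83
tool_pos: [0.5893, -0.1106, 0.2134]
tool_rot: [-104.2, 89.9, -4.4]
wrist_force: [0.6, 0.4, -0.9]
opening: 0.301
```

```bash
python3 - <<'E'
from h import *
s=get_state();print(inv(s["tool_pos"]),s["wrist_force"])
for c in ("scene","top"):
  p=optics.read_camera(c)
  for l in ("lift_bar","cup_top_centre","cup_mid_centre"):
    for d in nets.place_of(p,l)[:2]: print(c,l,np.round(d["at"],4),inv(d["at"]),round(d["conf"],2),proj(p,d["at"]))
E
```

```text
[-0.0028 -0.0006  0.2134] [ 0.58608848  0.36453435 -0.86105372]
scene lift_bar [ 0.612  -0.1032  0.1412] [0.0208 0.0028 0.1412] 0.72 [368. 183.]
scene lift_bar [ 0.5946 -0.1076 -0.0013] [ 0.0029  0.0014 -0.0013] 0.47 [362. 238.]
scene cup_top_centre [ 0.5394 -0.0833  0.0632] [-0.0474  0.0348  0.0632] 0.88 [341. 229.]
scene cup_mid_centre [ 0.5431 -0.0819  0.044 ] [-0.0435  0.0355  0.044 ] 0.61 [341. 234.]
```

Call:
arm_command(deltas=[[[0.3,0.001,-0.003,0,0],[0.3,0.001,-0.006,0,0],[0.3,0.002,-0.009,0,0],[0.3,0.002,-0.011,0,0],[0.3,0.002,-0.011,0,0]]])

```text
clock: 5.65
tool_pos: [0.5986, -0.109, 0.211]
tool_rot: [86.0, 89.8, -174.3]
wrist_force: [-4.8, -0.5, 1.7]
opening: 0.3
```

Call:
arm_command(deltas=[[[0.3,0,-0.002,0,0],[0.3,0,-0.003,0,0],[0.3,0,-0.003,0,0]]])

```text
clock: 5.9
tool_pos: [0.5993, -0.1089, 0.211]
tool_rot: [85.9, 89.5, -174.3]
wrist_force: [-10.5, -2.8, 5.1]
opening: 0.3
```

The door is at its stop: the bar is at about +28 mm and the push force rose to 12 N. I'll retreat, rise above the cups, open the gripper and look.

Call:
arm_command(deltas=[[[0.3,0,0.01,0,0],[0.3,-0.01,0.03,0.01,0],[0.6,-0.035,0.053,0.02,0],[1,-0.06,0.053,0.03,0],[1,-0.08,0.053,0.036,0],[1,-0.08,0.053,0.036,0],[1,-0.08,0.053,0.036,0]]])

```text
clock: 6.48
tool_pos: [0.5446, -0.0816, 0.2925]
tool_rot: [-102.8, 89.7, -3.0]
wrist_force: [-1.3, -0.3, -0.3]
opening: 0.635
```

```bash
python3 - <<'E'
from h import *
s=get_state();print(inv(s["tool_pos"]),s["wrist_force"])
for c in ("scene","top","wrist"):
  p=optics.read_camera(c)
  for l in ("lift_bar","cup_top_centre","cup_mid_centre","block_top"):
    for d in nets.place_of(p,l)[:2]: print(c,l,np.round(d["at"],4),inv(d["at"]),round(d["conf"],2),proj(p,d["at"]))
  if c!="top": cv2.imwrite(f"pics/e_{c}.png",p["image"])
  if c=="scene": 
    cr=cv2.resize(p["image"][150:300,270:450],None,fx=4,fy=4,interpolation=cv2.INTER_CUBIC);cv2.imwrite("pics/e_crop.png",cr)
E
```

```text
[-0.042   0.0355  0.2925] [-1.30267291 -0.25007251 -0.28820013]
scene lift_bar [ 0.6226 -0.1018  0.1407] [0.0315 0.0024 0.1407] 0.65 [370. 180.]
scene cup_top_centre [ 0.5421 -0.079   0.0629] [-0.044   0.0385  0.0629] 0.59 [339. 227.]
scene cup_mid_centre [ 0.5417 -0.0792  0.0449] [-0.0444  0.0384  0.0449] 0.49 [339. 233.]
scene block_top [0.4964 0.1681 0.0184] [-0.047   0.2898  0.0184] 0.69 [231. 213.]
scene block_top [0.4541 0.2956 0.0155] [-0.0669  0.4227  0.0155] 0.64 [174. 205.]
top cup_top_centre [ 0.5386 -0.0809  0.0611] [-0.0478  0.0373  0.0611] 0.38 [310. 232.]
top block_top [0.451  0.2922 0.0154] [-0.0706  0.4198  0.0154] 0.97 [166. 288.]
top block_top [0.4943 0.1687 0.019 ] [-0.0489  0.2908  0.019 ] 0.85 [214. 264.]
wrist cup_top_centre [ 0.5398 -0.0807  0.0655] [-0.0465  0.0373  0.0655] 0.93 [320. 220.]
wrist cup_mid_centre [ 0.5956 -0.1108  0.0028] [ 0.0033 -0.0019  0.0028] 0.21 [283. 252.]
wrist block_top [0.6143 0.119  0.0179] [0.0609 0.2214 0.0179] 0.95 [492. 307.]
wrist block_top [0.4967 0.1649 0.0159] [-0.0472  0.2866  0.0159] 0.85 [571. 207.]
```

View pics/e_crop.png

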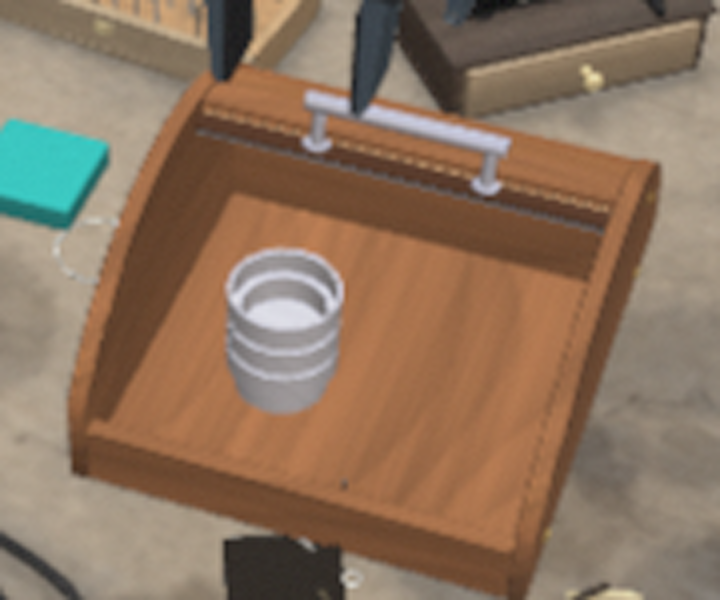

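View pics/e_wrist.png

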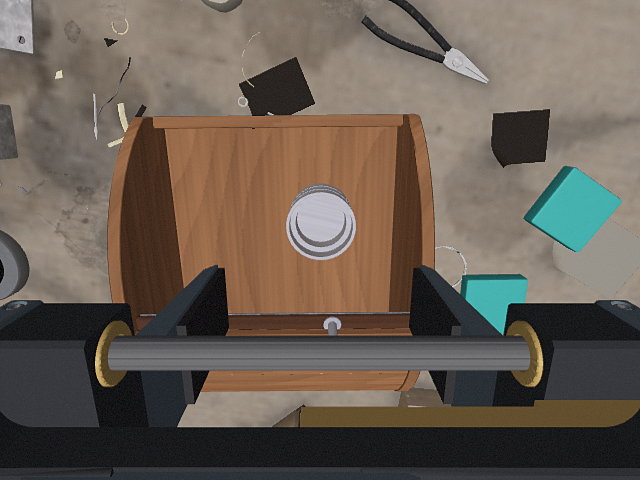

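The door is fully open, with the bar behind the opening (scene crop (405,125)). The three-cup stack's rim is at crop (285,290) and wrist (321,223). I'll triangulate the rim.

```bash
cat >> h.py <<'E'
def tri(L):
    A=np.zeros((3,3));b=np.zeros(3)
    for p,uv in L:
        R=np.array(p["R"]);c=-R.T@np.array(p["t"]).ravel();d=R.T@np.linalg.inv(p["mtx"])@[uv[0],uv[1],1.];d/=np.linalg.norm(d);M=np.eye(3)-np.outer(d,d);A+=M;b+=M@c
    return np.linalg.solve(A,b)
E
python3 - <<'E'
from h import *
w=optics.read_camera("wrist");s=optics.read_camera("scene")
X=tri([(w,(321,224)),(s,(341.3,222.5))]);print(X.round(4),inv(X))
for p,uv in ((w,(321,224)),(s,(341.3,222.5))): print(inv(ray(p,uv,.08)))
print(inv(get_state()["tool_pos"]),get_state()["opening"])
plan(S(-.0465,.0375,.18),99.8)
# block: two views of the top corners from scene
d=nets.place_of(s,"block_top");print([(np.round(q["at"],4),round(q["conf"],2)) for q in d])
im=s["image"][185:230,145:205];cv2.imwrite("pics/f.png",cv2.resize(im,None,fx=8,fy=8,interpolation=cv2.INTER_CUBIC))
E
```

```text
[ 0.5412 -0.0811  0.0778] [-0.0452  0.0366  0.0778]
[-0.0465  0.0382  0.08  ]
[-0.0466  0.0343  0.08  ]
[-0.0427  0.0354  0.2913] 0.999034358304231
shift [0.1113 0.0038 0.0021] len 0.111
jaw now 99.7 turn -0.061156370258828474 q6 -109.50097786305233
[(array([0.4535, 0.295 , 0.0179]), 0.82), (array([0.4939, 0.1683, 0.0171]), 0.75), (array([0.6164, 0.1214, 0.0202]), 0.66)]
```

View pics/f.png

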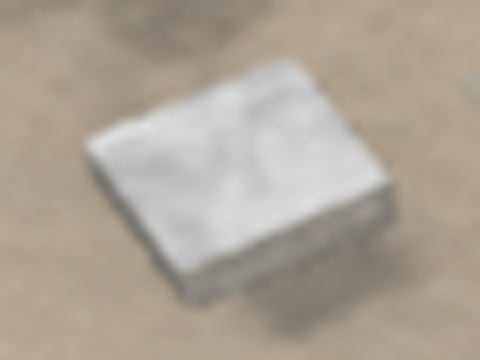

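The block's top face is at crop corners (90,148), (293,60), (392,182) and (190,272). Now I'll descend on the cup.

Call:
arm_command(deltas=[[[0.88,0.01,0.003,0.001,0],[0.88,0.03,0.003,0.001,0],[0.88,0.05,0.003,0.001,0],[0.88,0.07,0.003,0.001,0],[0.88,0.09,0.003,0.001,0],[0.88,0.107,0.003,0.001,0],[0.88,0.12,0.003,0.001,0],[0.88,0.128,0.003,0.001,0],[0.88,0.132,0.003,0.001,0],[0.88,0.132,0.003,0.001,0]]])

```text
clock: 8.22
tool_pos: [0.5406, -0.0814, 0.1587]
tool_rot: [65.6, 89.9, 165.3]
wrist_force: [-0.1, 0.2, 0.0]
opening: 0.878
```

```bash
python3 - <<'E'
from h import *
s=get_state();print(inv(s["tool_pos"]),s["wrist_force"],s["opening"])
plan(S(-.046,.0367,.145),99.8)
p=optics.read_camera("wrist");cv2.imwrite("pics/g.png",p["image"])
sc=optics.read_camera("scene");cv2.imwrite("pics/g2.png",cv2.resize(sc["image"][150:300,270:450],None,fx=4,fy=4,interpolation=cv2.INTER_CUBIC))
E
```

```text
[-0.0459  0.0365  0.1587] [-0.07720127  0.16019435  0.04511937] 0.8783431904707626
shift [0.0137 0.0001 0.0002] len 0.014
jaw now 99.7 turn -0.06332322784795963 q6 -109.50650165161858
```

View pics/g.png

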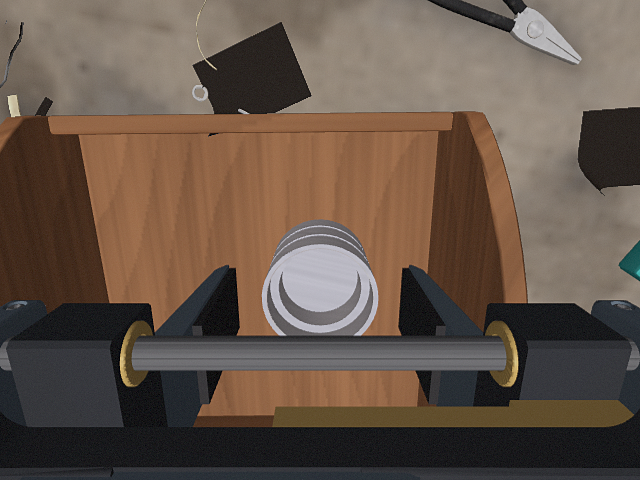

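The cup rim (262–378, centre 320) sits midway between the fingers (237 and 402). I'll go down 14 mm and grip.

Call:
arm_command(deltas=[[[0.88,0.005,0,0,0],[0.88,0.01,0,0,0],[0.88,0.014,0,0,0],[0.88,0.014,0,0,0],[0.75,0.014,0,0,0],[0.68,0.014,0,0,0],[0.6,0.014,0,0,0],[0.5,0.014,0,0,0],[0.5,0.014,0,0,0],[0.5,0.014,0,0,0]]], grip_force=10)

```text
clock: 9.15
tool_pos: [0.5409, -0.0814, 0.1454]
tool_rot: [-95.5, 90.0, 4.2]
wrist_force: [-0.5, 0.3, -0.3]
opening: 0.65
```

Call:
arm_command(deltas=[[[0.5,-0.002,0,0,0],[0.5,-0.005,0,0,0],[0.5,-0.01,0,0,0],[0.5,-0.017,0,0,0],[0.5,-0.025,0,0,0],[0.5,-0.04,0,0,0],[0.5,-0.055,0,0,0],[0.5,-0.07,0,0,0],[0.5,-0.085,0,0,0],[0.5,-0.095,0,0,0],[0.5,-0.1,0,0,0],[0.5,-0.1,0,0,0]]])

```text
clock: 10.15
tool_pos: [0.5412, -0.0815, 0.2467]
tool_rot: [-107.6, 89.8, -7.8]
wrist_force: [-0.1, 0.2, -0.9]
opening: 0.649
```

```bash
python3 - <<'E'
from h import *
s=get_state();print(inv(s["tool_pos"]),s["wrist_force"],s["opening"])
p=optics.read_camera("wrist")
sc=optics.read_camera("scene");a_=cv2.resize(sc["image"][130:280,290:410],None,fx=3.3,fy=3.3,interpolation=cv2.INTER_CUBIC)
b_=cv2.resize(p["image"][:,:],None,fx=.6,fy=.6)
o=np.zeros((495,790,3),np.uint8);o[:a_.shape[0],:a_.shape[1]]=a_;o[:288,400:784]=b_
cv2.imwrite("pics/i.png",o)
for c in (sc,p):
  for l in ("cup_mid_centre","cup_bottom_centre","cup_top_centre","lift_bar"):
    for d in nets.place_of(c,l)[:2]: print(l,inv(d["at"]),round(d["conf"],2))
plan([0.4525,0.2942,0.245])
E
```

```text
[-0.0453  0.0363  0.2467] [-0.12987413  0.18948682 -0.8706254 ] 0.648737535496735
cup_mid_centre [-0.0427  0.0371  0.0432] 0.9
cup_bottom_centre [-0.0429  0.0337  0.0295] 0.52
cup_top_centre [-0.0481  0.0375  0.1668] 0.74
lift_bar [0.0289 0.0003 0.1412] 0.9
cup_top_centre [-0.0475  0.033   0.1677] 0.87
lift_bar [0.0279 0.001  0.1431] 0.73
shift [0.     0.0234 0.3851] len 0.386
```

View pics/i.png

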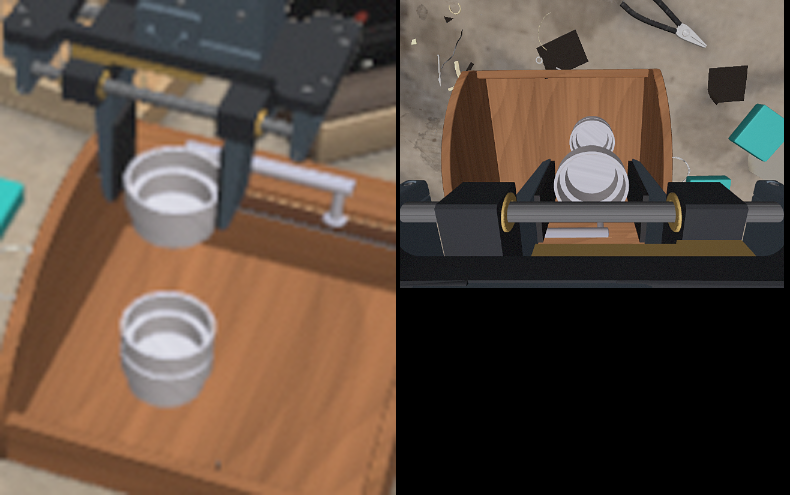

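Only the top cup is held, at crop (172,195). The other two remain nested at (168,350), and the bar is still fully back. Next I'll move over the steel block.

Call:
arm_command(deltas=[[[0.5,-0.01,0,0.008,0],[0.5,-0.02,0.001,0.025,0],[0.5,-0.02,0.003,0.05,0],[0.5,-0.02,0.005,0.078,0],[0.5,-0.02,0.007,0.106,0],[0.5,-0.02,0.009,0.134,0],[0.5,-0.02,0.011,0.162,0],[0.5,-0.02,0.013,0.19,0],[0.5,-0.02,0.015,0.218,0],[0.5,-0.02,0.017,0.246,0],[0.5,-0.02,0.019,0.274,0],[0.5,-0.01,0.02,0.3,0],[0.5,0,0.021,0.325,0],[0.5,0.01,0.022,0.348,0],[0.5,0.02,0.023,0.366,0],[0.5,0.03,0.023,0.378,0],[0.5,0.04,0.023,0.385,0],[0.5,0.045,0.023,0.385,0],[0.5,0.045,0.023,0.385,0],[0.5,0.045,0.023,0.385,0]]])

```text
clock: 12.32
tool_pos: [0.4531, 0.2934, 0.2002]
tool_rot: [139.4, 90.0, -120.9]
wrist_force: [0.2, -0.4, -1.1]
opening: 0.652
```

```bash
python3 - <<'E'
from h import *
s=get_state();print(s["tool_pos"],s["wrist_force"],s["opening"])
z=s["tool_pos"][2]
P={c:optics.read_camera(c) for c in ("scene","wrist","top")}
for c,p in P.items():
  for l in ("cup_top_centre","block_top"):
    for d in nets.place_of(p,l)[:3]: print(c,l,np.round(d["at"],4),round(d["conf"],2),proj(p,d["at"]))
sc=P["scene"]["image"];h=proj(P["scene"],s["tool_pos"]-[0,0,.1]).astype(int)
a_=cv2.resize(sc[h[1]-60:h[1]+80,h[0]-55:h[0]+55],None,fx=3.5,fy=3.5,interpolation=cv2.INTER_CUBIC);print(h)
b_=P["wrist"]["image"][100:420,120:520]
o=np.zeros((490,790,3),np.uint8);o[:,:385]=a_;o[:320,390:790]=b_
cv2.imwrite("pics/j.png",o)
# rim via ray
print(ray(P["wrist"],(318,295),z-.0654), proj(P["wrist"],s["tool_pos"]-[0,0,.0654]))
E
```

```text
[0.45311509 0.2934213  0.20017482] [ 0.19942397 -0.38309298 -1.14850953] 0.6519404387501785
scene cup_top_centre [0.4525 0.2912 0.1199] 0.83 [166. 169.]
scene block_top [0.4967 0.1699 0.0188] 0.74 [230. 212.]
scene block_top [0.6143 0.1221 0.0168] 0.68 [278. 190.]
scene block_top [0.4537 0.2977 0.0174] 0.63 [173. 204.]
wrist cup_top_centre [0.454  0.2913 0.1221] 0.8 [313. 297.]
wrist block_top [0.499  0.169  0.0148] 0.88 [152. 266.]
wrist block_top [0.4517 0.2945 0.0223] 0.56 [319. 238.]
top block_top [0.6121 0.1168 0.0131] 0.89 [230. 217.]
top block_top [0.4511 0.2897 0.0163] 0.55 [167. 287.]
[167 176]
[0.44643794 0.29269932 0.13477482] [317. 308.]
```

View pics/j.png

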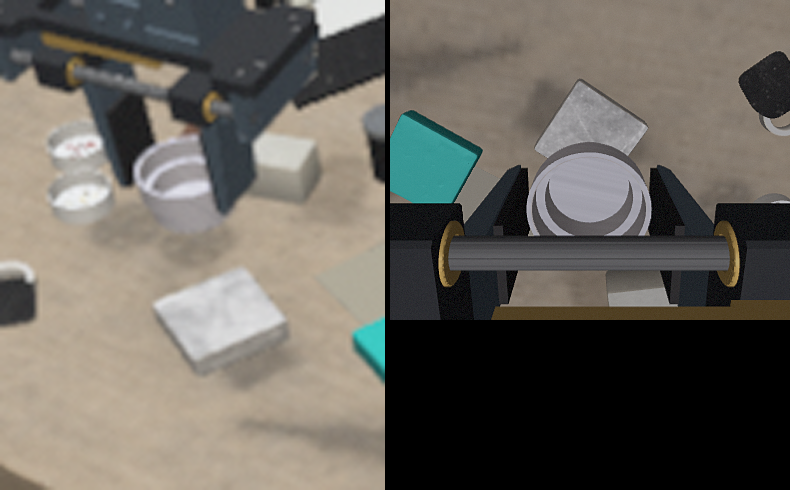

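The held cup is over the grey block, whose corner shows above the rim at crop (590,100), and the turquoise slab is off to the side. I'll lower to just above the block.

```bash
python3 - <<'E'
from h import *
plan([.4535,.2945,.124])
E
```

```text
shift [ 0.0765 -0.0004  0.0004] len 0.077
```

Call:
arm_command(deltas=[[[0.5,0.01,0,0.001,0],[0.5,0.025,0,0.001,0],[0.5,0.04,0,0.001,0],[0.5,0.054,0,0.001,0],[0.5,0.065,0,0.001,0],[0.5,0.072,0,0.001,0],[0.5,0.076,0,0.001,0],[0.5,0.076,0,0.001,0],[0.5,0.076,0,0.001,0]]])

```text
clock: 13.52
tool_pos: [0.453, 0.2953, 0.1243]
tool_rot: [-59.1, 90.0, 40.6]
wrist_force: [-0.6, -0.6, -1.1]
opening: 0.648
```

```bash
python3 - <<'E'
from h import *
s=get_state();print(s["tool_pos"],s["wrist_force"],s["opening"])
P={c:optics.read_camera(c) for c in ("scene","wrist","top")}
for c,p in P.items():
  for l in ("cup_top_centre","block_top"):
    for d in nets.place_of(p,l)[:3]:
      if abs(d["at"][1]-.293)<.03: print(c,l,np.round(d["at"],4),round(d["conf"],2),proj(p,d["at"]))
a_=cv2.resize(P["scene"]["image"][150:240,125:225],None,fx=4,fy=4,interpolation=cv2.INTER_CUBIC)
b_=P["wrist"]["image"][100:420,120:510]
t_=cv2.resize(P["top"]["image"][260:310,140:190],None,fx=4,fy=4,interpolation=cv2.INTER_CUBIC)
o=np.zeros((590,795,3),np.uint8);o[:360,:400]=a_;o[:320,405:795]=b_;o[370:570,:200]=t_
cv2.imwrite("pics/k.png",o)
E
```

```text
[0.45296357 0.29531883 0.12434007] [-0.55003268 -0.56582683 -1.07048995] 0.6480788334939002
scene cup_top_centre [0.4497 0.2967 0.0417] 0.63 [170. 197.]
scene block_top [0.4548 0.2966 0.0143] 0.72 [174. 205.]
wrist cup_top_centre [0.4525 0.295  0.0454] 0.7 [317. 295.]
top block_top [0.4525 0.2905 0.0168] 0.6 [167. 287.]
```

View pics/k.png

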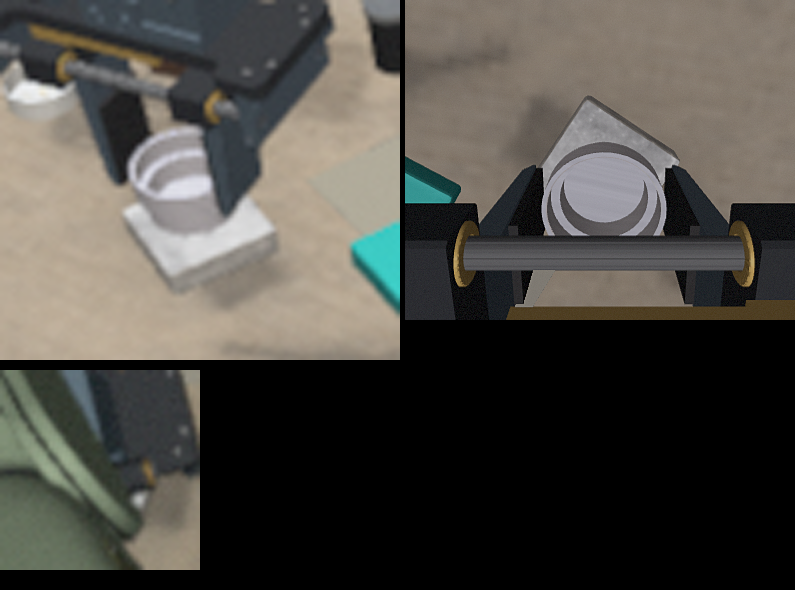

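```bash
python3 - <<'E'
from h import *
w=optics.read_camera("wrist");s=optics.read_camera("scene");T=get_state()["tool_pos"]
f=lambda u,v:(u-405+120,v+100)
for uv in [(588,97),(680,162)]: print("w corner",ray(w,f(*uv),.018).round(4))
g=lambda u,v:(125+u/4,150+v/4)
for uv in [(124,212),(178,277),(276,228)]: print("s corner",ray(s,g(*uv),.018).round(4))
# rim widest points left/right in both views
z=T[2]-.0654
# model: rim circle outer R=29 projected at TCP axis: extents
th=np.linspace(0,2*np.pi,200)
for n,p in (("w",w),("s",s)):
    q=np.array([proj(p,T+[.029*np.cos(t),.029*np.sin(t),-.0654]) for t in th]);print(n,"rim box",q.min(0),q.max(0))
print("seen w u",f(541,0)[0],f(667,0)[0],"vtop",142+100,"s u left",g(128,0)[0],"vtop",g(0,125)[1])
E
```

```text
w corner [0.4096 0.2801 0.018 ]
w corner [0.4373 0.3369 0.018 ]
s corner [0.4362 0.3306 0.018 ]
s corner [0.412  0.2701 0.018 ]
s corner [0.4697 0.2497 0.018 ]
w rim box [254. 250.] [379. 363.]
s rim box [156. 182.] [183. 199.]
seen w u 256 382 vtop 242 s u left 157.0 vtop 181.25
```

Call:
arm_command(deltas=[[[0.5,0.001,-0.001,-0.001,0],[0.5,0.003,-0.001,-0.001,0],[0.5,0.005,-0.001,-0.001,0],[0.5,0.006,-0.001,-0.001,0],[0.5,0.0065,-0.001,-0.001,0],[0.5,0.0065,-0.001,-0.001,0]]])

```text
clock: 14.57
tool_pos: [0.4538, 0.2943, 0.1175]
tool_rot: [108.0, 90.0, -152.2]
wrist_force: [0.1, 0.1, -0.6]
opening: 0.649
```

Call:
arm_command(deltas=[[[0.5,0.0007,0,0,0],[0.5,0.0015,0,0,0],[0.5,0.0015,0,0,0]]])

```text
clock: 14.82
tool_pos: [0.4539, 0.2943, 0.1161]
tool_rot: [87.0, 90.0, -173.2]
wrist_force: [0.5, -0.6, -1.3]
opening: 0.644
```

Call:
arm_command(deltas=[[[0.5,0.0005,0,0,0],[0.5,0.001,0,0,0],[0.5,0.001,0,0,0]]])

```text
clock: 15.07
tool_pos: [0.454, 0.2944, 0.1154]
tool_rot: [-44.3, 90.0, 55.4]
wrist_force: [-0.5, -0.4, 0.4]
opening: 0.647
```

Call:
arm_command(deltas=[[[0.5,0.0005,0,0,0],[0.5,0.001,0,0,0],[0.5,0.001,0,0,0]]])

```text
clock: 15.32
tool_pos: [0.454, 0.2944, 0.1153]
tool_rot: [-59.3, 90.0, 40.4]
wrist_force: [-1.7, -0.7, 7.0]
opening: 0.647
```

Contact is at TCP z 0.1154, as predicted. I'll back off 1 mm of command, release slowly and rise.

Call:
arm_command(deltas=[[[0.5,-0.0008,0,0,0],[0.5,-0.0008,0,0,0],[0.66,-0.0008,0,0,0],[0.68,-0.0008,0,0,0],[0.71,-0.0008,0,0,0],[0.75,-0.0008,0,0,0],[0.79,-0.0008,0,0,0],[0.83,-0.0008,0,0,0],[0.85,-0.0008,0,0,0],[0.85,-0.0008,0,0,0],[0.85,-0.004,0,0,0],[0.85,-0.012,0,0,0],[0.85,-0.025,0,0,0],[0.85,-0.045,0,0,0],[0.85,-0.07,0,0,0],[0.85,-0.1,0,0,0],[0.85,-0.13,0,0,0],[0.85,-0.15,0,0,0],[0.85,-0.15,0,0,0]]])

```text
clock: 16.9
tool_pos: [0.4556, 0.2954, 0.27]
tool_rot: [-67.7, 89.4, 32.0]
wrist_force: [0.7, -0.8, 0.2]
opening: 0.847
```

Call:
arm_command(deltas=[[[0.85,0,-0.03,-0.01,0],[0.85,0,-0.06,-0.02,0],[0.85,0,-0.09,-0.02,0],[0.85,0,-0.1,-0.02,0],[0.85,0,-0.1,-0.02,0],[0.85,0,-0.1,-0.02,0],[0.85,0,-0.1,-0.02,0]]])

```text
clock: 17.48
tool_pos: [0.5544, 0.2914, 0.2639]
tool_rot: [96.7, 89.9, -163.5]
wrist_force: [-0.8, -0.5, 0.2]
opening: 0.85
```

```bash
python3 - <<'E'
from h import *
s=get_state();print(s["tool_pos"],s["wrist_force"],s["opening"])
P={c:optics.read_camera(c) for c in ("scene","wrist","top")}
for c,p in P.items():
  for l in ("cup_top_centre","cup_mid_centre","cup_bottom_centre","block_top","lift_bar"):
    for d in nets.place_of(p,l)[:3]: print(c,l,np.round(d["at"],4),inv(d["at"]),round(d["conf"],2),proj(p,d["at"]))
a_=cv2.resize(P["scene"]["image"][150:300,125:445],(800,375),interpolation=cv2.INTER_CUBIC)
b_=cv2.resize(P["wrist"]["image"],(300,225))
t_=cv2.resize(P["top"]["image"][260:315,140:195],(225,225),interpolation=cv2.INTER_CUBIC)
o=np.zeros((600,800,3),np.uint8);o[:375]=a_;o[375:,:300]=b_;o[375:,310:535]=t_
cv2.imwrite("pics/l.png",o)
E
```

```text
[0.55436634 0.29141932 0.26390257] [-0.82763549 -0.49676531  0.20657534] 0.8502236460503597
scene cup_top_centre [0.4526 0.2953 0.0344] [-0.0685  0.4226  0.0344] 0.94 [172. 199.]
scene cup_mid_centre [ 0.5458 -0.08    0.0422] [-0.0405  0.0369  0.0422] 0.59 [340. 233.]
scene cup_bottom_centre [ 0.5452 -0.0823  0.0293] [-0.0415  0.0348  0.0293] 0.61 [341. 238.]
scene cup_bottom_centre [0.4503 0.294  0.0333] [-0.071   0.4217  0.0333] 0.42 [172. 200.]
scene cup_bottom_centre [ 0.5233 -0.4132  0.0031] [-0.1194 -0.2876  0.0031] 0.18 [488. 320.]
scene block_top [0.4543 0.2936 0.0165] [-0.0671  0.4207  0.0165] 0.85 [174. 205.]
scene block_top [0.4948 0.1706 0.0194] [-0.0481  0.2926  0.0194] 0.78 [229. 213.]
scene block_top [0.6145 0.1206 0.0178] [0.0613 0.2229 0.0178] 0.71 [279. 190.]
scene lift_bar [ 0.6204 -0.1056  0.1395] [ 0.0286 -0.001   0.1395] 0.57 [371. 181.]
wrist cup_top_centre [0.4524 0.2939 0.0353] [-0.0689  0.4213  0.0353] 0.81 [342. 103.]
wrist block_top [0.6147 0.1193 0.0201] [0.0613 0.2216 0.0201] 0.74 [127. 251.]
top cup_top_centre [ 0.6234 -0.1006  0.142 ] [0.0325 0.0034 0.142 ] 0.39 [314. 189.]
top cup_bottom_centre [ 0.5436 -0.0815  0.0276] [-0.0429  0.0358  0.0276] 0.46 [310. 233.]
top block_top [0.4965 0.1694 0.0215] [-0.0466  0.2911  0.0215] 0.84 [213. 263.]
top block_top [0.6111 0.1161 0.0177] [0.0572 0.2191 0.0177] 0.75 [230. 217.]
top lift_bar [ 0.6233 -0.1045  0.1413] [ 0.0317 -0.0004  0.1413] 0.72 [316. 189.]
```

View pics/l.png

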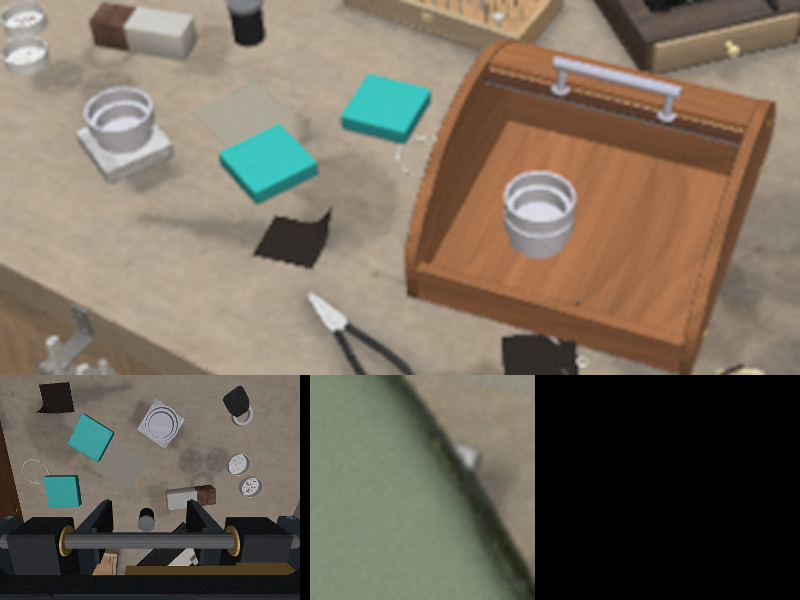

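The cup stands upright and central on the grey block, at crop (120,125). The two-cup stack is in the store at (540,215), and the door is open with its bar at (615,85).

```bash
python3 -c "
from h import *
print(ctrl.hand_in())"
```

```text
the job is handed in; nothing more can be done
None
```

The job is handed in, at about 18 s on the robot's clock. I rolled the door open to its end stop, lifted off only the top cup and set it upright on the grey square steel block.

**Last checks:**
- **Door:** the push force rose to about 12 N at the stop. After the last move, the networks put the lift bar at x +29 to +32 mm in the store's frame; the text gives +26 mm for fully open, which is within their error.
- **Cups left in the store:** the last scene picture shows two cups still nested, in the same place as before.
- **Placed cup:** it touched down at the predicted height, with at most 7 N at the wrist in the readings. The networks put it at (0.4525, 0.2945) and the block at (0.454, 0.294), so it is within about 2 mm of central.
- **Arm:** it was clear of everything at hand-in, with only about 1 N of reading noise at the wrist.

**Disagreements:**
- **Cup in the grip:** the wrist and scene views differed by about 3 mm on where the cup sat in the grip. I split the difference before lowering it.
- **Block corners:** the corners I picked in the scene view put the block about 6 mm off in y from the wrist view.
- **Top camera:** the arm hid the placed cup from it, so that view could not confirm the result.

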